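# Flip the honing stone against the board's edge

### The arm

A 6-joint arm with a two-finger parallel gripper is mounted at the origin on the work surface. World frame = base frame: x ahead of the robot, y to its left, z up, the work surface at z = 0. Lengths are in mm, angles in rad, forces in N, time in s.
With the tool pointing down it reaches from about 275 to 750 mm from the base axis. Payload 10.2 kg.
Tool frame: the origin (TCP) lies on the front face of the gripper's body, between the roots of the fingers; the fingertips stand 73 mm ahead of it and the grasp point (between the pads) lies 54 mm ahead of it; z points along the fingers, y is the line along which they close (so a half turn about z gives the same grasp; the last joint's range is limited). The gripper opens to 85 mm and grips with 20 to 120 N. Pads are 22 mm wide; open, the fingers measure 114 mm over their backs; the gripper's body (76 mm by 85 mm) begins 54 mm behind the grasp point. The pads swing forward as they close: fully open they stand 13 mm farther back than shut.
Start: joints at [0.926, 0.313, 1.498, -0, 1.331, -0.223], TCP at [214.95, 478.987, 303.894] pointing down, gripper open.
Joint ranges: [-2.94, 2.94], [-0.97, 2.17], [0.19, 2.56], [-1.23, 4.37], [0.02, 3.11], [-2.88, 2.88]. Speed limits (rad/s): [2.39, 2.39, 3.01, 3.14, 3.14, 3.14].

### API

Orientations are given as a unit quaternion [w, x, y, z].
In Python, from rig import * gives the robot as it stands.
- The arm moves only by the tool step_arm, never from a script. Its argument "plan" is a list of rows, each an object with "offset": the shift along the tool's x, y, z in cm, a list of three; "rot": the turn, a rotation vector about the tool's x, y, z in degrees, a list of three; "gripper": the finger opening in cm, from 0 to 8.54. In form: [{"offset": [x, y, z], "rot": [wx, wy, wz], "gripper": gripper}, ...]. A call has 1 to 12 rows; each row is the pose to reach, as a shift and turn from the pose commanded when the call began, along the tool's axes at that moment; what a row does not reach only later rows make up. A row lasts 1/10 s, in which the tool goes at most 50 mm and 8.59 degrees, less where a joint would pass 70% of its speed; a pose out of reach is approached as far as the arm can. A call with a gripper value outside its range is refused whole. The fingers move at their own pace and stop on an object; "squeeze" is the grip in N (left out, the last holds). Time passes only in rows, so rows that repeat a pose let the fingers close. It gives the time, the measured TCP pose, the force, the opening and the grip force at its end, in the units of the state.
- sense(): the state, without advancing time (a new reading comes with each control period).
- capture(name): name is "scene" or "top" or "wrist"; returns a dict with "color" (480x640x3 uint8, red, green, blue), "depth" (480x640 float32, mm along the optical axis (not along the pixel's ray), 0 where there is no reading), "vertical_fov" (degrees; the focal length in pixels is half the picture's height over the tangent of half this angle, whatever the lens; pixels are square), "cx", "cy" (the principal point, pixels), "rvec" (rotation vector, rad) and "tvec" (3), from world to camera coordinates, as OpenCV has them; the wrist camera has in their place "mount" (4x4, takes a point from camera to tool coordinates, whose origin is the TCP and whose axes are the flange's). Camera axes: x right, y down, z forward; pixel columns grow to the right and rows downward; lengths in mm; the calibration is good to about 2 mm. A picture is of the moment at which its call begins: read the wrist's pose just before it.
- finish_job(): hands the job in; it is judged then, once.
The state is a dict: "time_s": time; "joints": joint angles; "dq": joint speeds; "tau": joint torques, N m; "eef_pos": TCP position; "ee_rot": TCP orientation; "force": force on the tool from outside, world axes, zero at the start; "wrist_torque": the same for the moment, N m; "grip_width": opening from 0.0 (shut) to 1.0 (fully open); "grip_force": force on a finger pad.
Only numpy, scipy, OpenCV 4.12 (cv2) and the standard library are available. Lean on these libraries where they do the work, as an engineer would, in place of code of your own. Each camera call takes 0.05 s, during which the arm holds its last target. There are 200 camera calls.

### The job

The flat honing stone lies coarse side up on the table in front of the wooden honing board. Without picking it up, push it with the fingertips against the near edge of the board until it tips up on edge there and flips over onto the board, fine side up; then push it across the board until its long edge rests flush along the stop strip, and let go. Leave everything else where it is.

Things in the scene. Friction and masses are not known exactly. Their poses are not given: they have to be found in the camera images.
- stone: Loose honing stone, about 0.16 kg: 45 mm (x, across) by 90 mm (y, long) by 18 mm thick. Dark coarse layer (13 mm) on top at the start, pale fine layer (5 mm) below. Origin: centre of the fine face; z points from fine to coarse face (up at the start). Both long sides have 5 mm 45-degree bevels above and below, so they are upright only from 5 to 13 mm. Its x starts within 0.35 rad of the board's x.
- stone_mid (a point): The middle of the stone, 9 mm from either face. Stone on table or board: friction about 0.6. A fingertip close to the table is below the stone's upright band; pressed against the board's edge by it with 5 to 15 N, the stone turns about the board's upper near edge as the fingertip moves up and forward with its near side, which clings to it by friction.
- board: Pale wooden honing board fixed to the table, 130 mm (x) by 300 mm (y) by 9 mm thick; origin at the centre of its underside, x away from the robot (within 0.3 rad), z up. Near edge: a plain upright 9 mm step along x = -65 mm. Along the far side a dark wooden stop strip stands 8 mm above the board, its near face along x = +53 mm. The stone's middle starts 42 to 72 mm short of the near edge.
- razor_a: Bystander: a closed straight razor with pale scales, 145 x 17 x 9 mm, lying on the table to one side of the stone (+y of the board's frame); not to be moved.
- razor_b: Bystander: a second closed razor like it, on the table out to the left (+y); not to be moved.
- driver: Bystander: a small black-handled screwdriver, 160 mm long, 26 mm high, on the table to the right of the stone; not to be moved.
- loupe: Bystander: a black loupe tube, 32 mm across, 22 mm high, standing on the left (+y) end of the board; not to be moved.
- paste: Bystander: a small closed jar of paste, 34 mm across, 32 mm high, standing on the right (-y) end of the board; not to be moved.
- tape: Bystander: a roll of masking tape, 96 mm across, 24 mm high, lying on the table far right; not to be moved.
- hammer: Bystander: a hammer, 260 mm long, lying on the table far right; not to be moved.
Mind the look-alikes: they are no part of the job. Of the things like the stone, leave any that is blue; of the rest the larger one is meant.

How it is judged:
By the outcome, as a careful person would: the job done as asked, in the order asked, and still so for the second after the job is handed in, with the robot touching nothing.
It also fails if it takes over 58 s, if anything falls off the work surface, if the arm or the gripper's body presses on something with over 40 N, if the wrist force passes 120 N, or if a joint passes its speed limit or range.

## Working session

There is one attempt and no reset: what is moved stays moved. The work goes in short steps, Python scripts to look and compute and a tool call to move; the robot and the scene stay as the last step left them, time stands still between calls to the robot, and variables do not carry over. Pictures are saved under pics/ and viewed, at most 10 in all, crops included, and the job is handed in when it is done.

Besides the shell and the picture viewer there is one more tool, called as a command line: name --argument value ..., lists and objects as JSON in quotes. step_arm: Moves the arm, as the interface text tells. Its arguments: {"type":"object","properties":{"plan":{"type":"array"},"squeeze":{"type":"number"}},"required":["plan"]}

```bash
mkdir -p pics; ls
cat > h.py <<'E'
from rig import *
import numpy as np, cv2
from scipy.spatial.transform import Rotation as R
def cam(name):
    s=sense(); c=capture(name); f=240/np.tan(np.radians(c["vertical_fov"])/2)
    if name=="wrist":
        q=s["ee_rot"]; T=np.eye(4); T[:3,:3]=R.from_quat([q[1],q[2],q[3],q[0]]).as_matrix(); T[:3,3]=s["eef_pos"]
        M=T@np.array(c["mount"])
    else:
        W=np.eye(4); W[:3,:3]=R.from_rotvec(np.ravel(c["rvec"])).as_matrix(); W[:3,3]=np.ravel(c["tvec"]); M=np.linalg.inv(W)
    return c,f,M
def pts(c,f,M):
    v,u=np.mgrid[:480,:640]; d=c["depth"]
    P=np.stack([(u-c["cx"])/f*d,(v-c["cy"])/f*d,d],-1)
    return P@M[:3,:3].T+M[:3,3]
def save(n,im): cv2.imwrite(n,cv2.cvtColor(im,cv2.COLOR_RGB2BGR))
E
python3 - <<'E'
from h import *
s=sense(); print(s)
for n in ("top","scene"):
    c,f,M=cam(n); save(f"pics/{n}0.png",c["color"]); np.savez(f"{n}0.npz",P=pts(c,f,M),im=c["color"]); print(n,f,M.round(2))
E
```

```text
pics
{'time_s': 0.0, 'joints': array([ 9.25609642e-01,  3.13424852e-01,  1.49850432e+00, -2.95039495e-06,
        1.33097427e+00, -2.23400960e-01]), 'dq': array([ 0.00014907,  0.0001013 , -0.00028566, -0.00035234,  0.00024541,
       -0.00051079]), 'tau': array([-1.17705789e-03, -4.12250662e+01, -2.59745389e+01, -2.69604134e-04,
        4.15256945e-03,  1.34569527e-05]), 'eef_pos': array([214.82847163, 478.83244235, 303.32256948]), 'ee_rot': array([-2.74469028e-04,  2.09332675e-01,  9.77844262e-01, -5.95152155e-04]), 'force': array([ 0.62548532,  0.12337749, -0.38044813]), 'wrist_torque': array([-0.02948481, -0.03675124, -0.04152298]), 'grip_force': 0.0, 'grip_width': 1.0031739689923882}
top 524.7472819629548 [[-3.00000e-02 -1.00000e+00  5.00000e-02  4.22970e+02]
 [-1.00000e+00  2.00000e-02 -2.00000e-02 -4.35000e+01]
 [ 2.00000e-02 -5.00000e-02 -1.00000e+00  1.25668e+03]
 [ 0.00000e+00  0.00000e+00  0.00000e+00  1.00000e+00]]
scene 444.5049025551634 [[ 3.20000e-01  5.80000e-01 -7.50000e-01  1.24368e+03]
 [ 9.50000e-01 -2.00000e-01  2.60000e-01 -3.29230e+02]
 [-0.00000e+00 -7.90000e-01 -6.10000e-01  6.40690e+02]
 [ 0.00000e+00  0.00000e+00  0.00000e+00  1.00000e+00]]
```

View pics/top0.png

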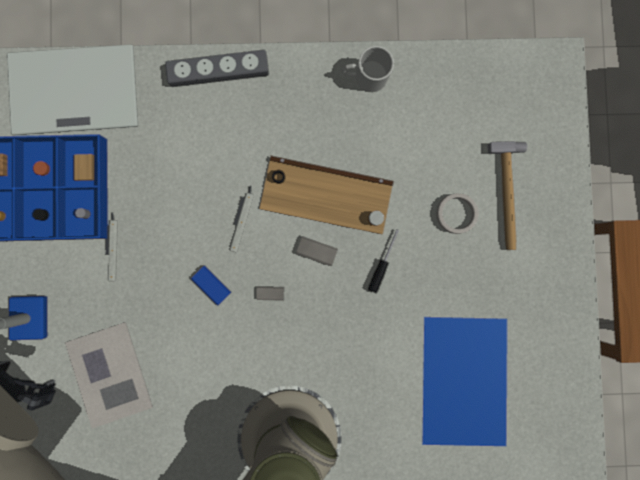

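View pics/scene0.png

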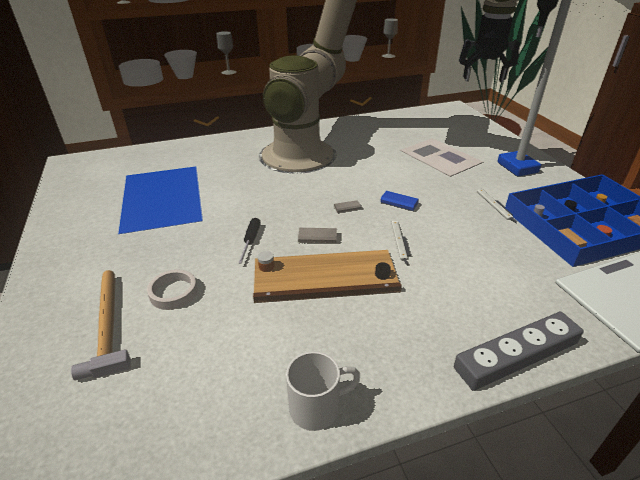

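Top view: the stone is at about (315,250), and the board's corners are at (267,157), (393,182), (383,233) and (259,208). The small grey decoy is at (269,293) and the blue one at (210,285). The scene view agrees, with the stone at (320,235) in front of the board.

Run:
```python
from h import *
c,f,M=cam("top")
def w(u,v,z):
    d=M[:3,:3]@[(u-c["cx"])/f,(v-c["cy"])/f,1]; return (M[:3,3]+d*(z-M[2,3])/d[2]).round(1)
for n,l,z in (("board",[(267,157),(393,182),(383,233),(259,208)],9),("stone",[(300,236),(337,245),(331,265),(293,254)],18),("razor",[(249,187),(233,250)],9),("driver",[(394,231),(374,291)],13),("loupe",[(278,177)],22),("paste",[(376,218)],32),("decoy",[(269,293)],10)):
    print(n,[w(u,v,z).tolist() for u,v in l])
P=np.load("top0.npz")["P"]
for u,v in ((315,250),(320,195),(340,280)): print(P[v-2:v+3,u-2:u+3].reshape(-1,3).mean(0).round(1))
c,f,M=cam("wrist"); print(np.array(c["mount"]).round(3),f)
```

```text
board [[665.1, 36.3, 9.0], [597.9, -264.1, 9.0], [476.1, -236.2, 9.0], [543.0, 57.9, 9.0]]
stone [[473.5, -38.1, 18.0], [450.1, -124.9, 18.0], [403.3, -109.5, 18.0], [431.5, -20.5, 18.0]]
razor [[593.9, 80.7, 9.0], [444.6, 121.5, 9.0]]
driver [[480.1, -261.9, 13.0], [339.2, -209.8, 13.0]]
loupe [[614.3, 10.5, 22.0]]
paste [[510.7, -217.3, 32.0]]
decoy [[341.0, 38.4, 10.0]]
[439.1 -71.3  68. ]
[570.6 -88.2   9.6]
[ 3.667e+02 -1.310e+02 -3.000e-01]
[[ 1.0000e-03 -9.6200e-01 -2.7200e-01  6.9139e+01]
 [ 1.0000e+00  1.0000e-03  0.0000e+00  2.4800e-01]
 [ 0.0000e+00 -2.7200e-01  9.6200e-01 -6.9911e+01]
 [ 0.0000e+00  0.0000e+00  0.0000e+00  1.0000e+00]] 422.24657385338713
```

step_arm --plan '[{"offset": [-43.1,-41.2,0],"rot": [0,0,-11.3],"gripper": 4.0},{"offset": [-43.1,-41.2,0],"rot": [0,0,-11.3],"gripper": 4.0},{"offset": [-43.1,-41.2,0],"rot": [0,0,-11.3],"gripper": 4.0},{"offset": [-43.1,-41.2,0],"rot": [0,0,-11.3],"gripper": 4.0},{"offset": [-43.1,-41.2,0],"rot": [0,0,-11.3],"gripper": 4.0},{"offset": [-43.1,-41.2,0],"rot": [0,0,-11.3],"gripper": 4.0},{"offset": [-43.1,-41.2,0],"rot": [0,0,-11.3],"gripper": 4.0},{"offset": [-43.1,-41.2,0],"rot": [0,0,-11.3],"gripper": 4.0},{"offset": [-43.1,-41.2,0],"rot": [0,0,-11.3],"gripper": 4.0},{"offset": [-43.1,-41.2,0],"rot": [0,0,-11.3],"gripper": 4.0},{"offset": [-43.1,-41.2,0],"rot": [0,0,-11.3],"gripper": 4.0},{"offset": [-43.1,-41.2,0],"rot": [0,0,-11.3],"gripper": 4.0}]'

```text
time_s: 1.4
eef_pos: [439.7, -75.4, 303.9]
ee_rot: [0.0, 0.112, 0.994, 0.0]
force: [0.6, 1.0, 0.7]
grip_width: 0.47
grip_force: 0.0
```

Run:
```python
from h import *
c,f,M=cam("wrist"); save("pics/w1.png",c["color"]); P=pts(c,f,M); np.savez("w1.npz",P=P,im=c["color"],M=M,f=f,c=[c["cx"],c["cy"]])
s=sense();print(s["eef_pos"],s["force"])
z=P[...,2]; print(np.histogram(z[c["depth"]>0],bins=[-20,-5,3,7,12,15,22,30,60,200]))
```

```text
[441.74123667 -80.84587849 303.59952512] [-2.00132382 -3.315262   -2.41059714]
(array([     0, 190948,   2239,  26397,   4460,  13587,   3286,   1333,
            0]), array([-20,  -5,   3,   7,  12,  15,  22,  30,  60, 200]))
```

View pics/w1.png

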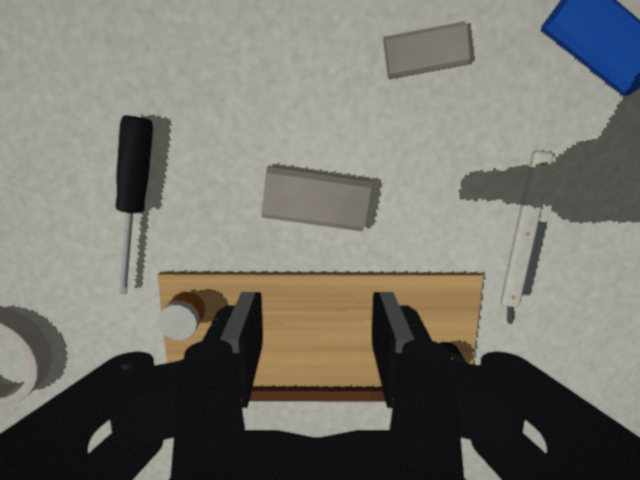

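Wrist view: the board's near edge runs (160,272)–(484,272), and the stone's corners are (267,165), (375,180), (364,230) and (262,216). It is tilted about 7° relative to the board. The fingertips are at about (248,293) and (387,293).

Run:
```python
from h import *
D=np.load("w1.npz"); P=D["P"];im=D["im"].astype(int);M=D["M"];f=D["f"];cx,cy=D["c"]
def w(u,v,z):
    d=M[:3,:3]@[(u-cx)/f,(v-cy)/f,1]; return M[:3,3]+d*(z-M[2,3])/d[2]
a,b=w(160,272,9),w(484,272,9); yb=(b-a)/np.linalg.norm(b-a); xb=np.array([yb[1],-yb[0],0]); print("edge",a.round(1),b.round(1),np.linalg.norm(b-a),"xb",xb.round(4), np.degrees(np.arctan2(xb[1],xb[0])))
for u,v,z in((267,165,9),(375,180,9),(364,230,9),(262,216,9),(290,388,17),(370,388,17),(180,318,32),(147,118,10),(503,303,5)):
    q=w(u,v,z); print((u,v),q.round(1),"board", ((q-(a+b)/2)@xb).round(1),((q-(a+b)/2)@yb).round(1))
# stone depth
m=np.zeros((480,640),bool); m[185:212,280:350]=1; print("stone top z",np.median(P[m][:,2])); m[:]=0; m[290:370,280:360]=1; print("board z",np.median(P[m][:,2]))
# fingertips: depth points in rows 290-300
for u in range(236,264,4): print(u,[P[v,u].round(0).tolist() for v in (294,298,304,310)])
```

```text
edge [ 472.5 -230.4    9. ] [538.8  59.8   9. ] 297.70425713639713 xb [ 0.9749 -0.2226  0.    ] -12.859059110932629
(267, 165) [ 400.1 -109.8    9. ] board -97.4 -47.4
(375, 180) [433.3 -22.1   9. ] board -84.6 45.5
(364, 230) [475.1 -40.    9. ] board -39.9 37.4
(262, 216) [ 442.4 -125.5    9. ] board -52.7 -53.3
(290, 388) [ 613.3 -141.6   17. ] board 117.5 -30.9
(370, 388) [630.7 -65.4  17. ] board 117.5 47.2
(180, 318) [ 511.6 -216.3   32. ] board 34.9 -126.4
(147, 118) [ 340.6 -196.8   10. ] board -136.1 -145.5
(503, 303) [575.9  75.1   5. ] board 32.8 171.9
stone top z 17.95194751255616
board z 8.941536610726757
236 [[509.0, -168.0, 10.0], [513.0, -170.0, 8.0], [424.0, -99.0, 246.0], [424.0, -98.0, 251.0]]
240 [[423.0, -98.0, 239.0], [424.0, -98.0, 242.0], [423.0, -97.0, 248.0], [424.0, -96.0, 251.0]]
244 [[423.0, -97.0, 240.0], [424.0, -97.0, 242.0], [424.0, -96.0, 246.0], [423.0, -95.0, 254.0]]
248 [[424.0, -96.0, 240.0], [424.0, -95.0, 243.0], [424.0, -95.0, 247.0], [424.0, -94.0, 251.0]]
252 [[424.0, -94.0, 239.0], [424.0, -94.0, 243.0], [424.0, -93.0, 248.0], [424.0, -92.0, 252.0]]
256 [[425.0, -93.0, 239.0], [425.0, -93.0, 241.0], [425.0, -92.0, 245.0], [427.0, -93.0, 246.0]]
260 [[426.0, -92.0, 237.0], [427.0, -93.0, 236.0], [429.0, -93.0, 237.0], [432.0, -94.0, 236.0]]
```

```bash
python3 -c "
from h import *
s=sense();print(s['time_s'],s['eef_pos'],s['dq'].round(3),s['ee_rot'])"
```

```text
1.45 [441.74123667 -80.84587849 303.59952512] [ 0.112 -0.051  0.082  0.019  0.002  0.155] [ 6.36266491e-04  1.14135554e-01  9.93464195e-01 -1.25052328e-03]
```

step_arm --plan '[{"offset": [5.8,-0.15,2],"rot": [0,0,0],"gripper": 4.0},{"offset": [5.8,-0.15,6],"rot": [0,0,0],"gripper": 4.0},{"offset": [5.8,-0.15,10],"rot": [0,0,0],"gripper": 4.0},{"offset": [5.8,-0.15,14],"rot": [0,0,0],"gripper": 4.0},{"offset": [5.8,-0.15,17.5],"rot": [0,0,0],"gripper": 4.0},{"offset": [5.8,-0.15,20],"rot": [0,0,0],"gripper": 4.0},{"offset": [5.8,-0.15,21.5],"rot": [0,0,0],"gripper": 4.0},{"offset": [5.8,-0.15,22.3],"rot": [0,0,0],"gripper": 4.0},{"offset": [5.8,-0.15,22.6],"rot": [0,0,0],"gripper": 4.0},{"offset": [5.8,-0.15,22.6],"rot": [0,0,0],"gripper": 4.0},{"offset": [5.8,-0.15,22.6],"rot": [0,0,0],"gripper": 4.0}]'

```text
time_s: 2.55
eef_pos: [382.9, -61.9, 78.5]
ee_rot: [0.001, 0.112, 0.994, -0.0]
force: [-0.7, -0.8, 0.1]
grip_width: 0.468
grip_force: 0.0
```

step_arm --plan '[{"offset": [0,0,0.2],"rot": [0,0,0],"gripper": 4.0},{"offset": [0,0,0.4],"rot": [0,0,0],"gripper": 4.0},{"offset": [0,0,0.6],"rot": [0,0,0],"gripper": 4.0},{"offset": [0,0,0.6],"rot": [0,0,0],"gripper": 4.0},{"offset": [0,0,0.6],"rot": [0,0,0],"gripper": 4.0}]'

```text
time_s: 3.05
eef_pos: [382.6, -61.8, 71.9]
ee_rot: [-0.0, 0.112, 0.994, 0.0]
force: [0.5, 0.2, 0.4]
grip_width: 0.468
grip_force: 0.0
```

step_arm --plan '[{"offset": [0,0,0.1],"rot": [0,0,0],"gripper": 4.0},{"offset": [0,0,0.2],"rot": [0,0,0],"gripper": 4.0},{"offset": [0,0,0.2],"rot": [0,0,0],"gripper": 4.0}]'

```text
time_s: 3.35
eef_pos: [382.7, -61.8, 71.0]
ee_rot: [0.0, 0.112, 0.994, -0.0]
force: [-6.8, 2.2, 27.5]
grip_width: 0.473
grip_force: 13.5
```

step_arm --plan '[{"offset": [0,0,0.1],"rot": [0,0,0],"gripper": 4.0},{"offset": [0,0,0.2],"rot": [0,0,0],"gripper": 4.0},{"offset": [0,0,0.2],"rot": [0,0,0],"gripper": 4.0}]'

```text
time_s: 3.65
eef_pos: [382.8, -61.8, 70.8]
ee_rot: [0.0, 0.112, 0.994, -0.0]
force: [-18.9, 5.4, 71.4]
grip_width: 0.468
grip_force: 35.1
```

step_arm --plan '[{"offset": [0,0,-1.0],"rot": [0,0,0],"gripper": 4.0},{"offset": [-0.5,0,-1.0],"rot": [0,0,0],"gripper": 4.0},{"offset": [-1.0,0,-1.0],"rot": [0,0,0],"gripper": 4.0},{"offset": [-1.5,0,-1.0],"rot": [0,0,0],"gripper": 4.0},{"offset": [-2.0,0,-1.0],"rot": [0,0,0],"gripper": 4.0},{"offset": [-2.5,0,-1.0],"rot": [0,0,0],"gripper": 4.0},{"offset": [-3.0,0,-1.0],"rot": [0,0,0],"gripper": 4.0},{"offset": [-3.5,0,-1.0],"rot": [0,0,0],"gripper": 4.0},{"offset": [-4.0,0,-1.0],"rot": [0,0,0],"gripper": 4.0},{"offset": [-4.5,0,-1.0],"rot": [0,0,0],"gripper": 4.0},{"offset": [-5.0,0,-1.0],"rot": [0,0,0],"gripper": 4.0},{"offset": [-5.0,0,-1.0],"rot": [0,0,0],"gripper": 4.0}]'

```text
time_s: 4.85
eef_pos: [432.0, -73.2, 78.0]
ee_rot: [0.0, 0.112, 0.994, -0.0]
force: [-0.5, -0.3, -0.1]
grip_width: 0.468
grip_force: 0.0
```

Run:
```python
from h import *
c,f,M=cam("wrist"); save("pics/w2.png",c["color"]); P=pts(c,f,M); np.savez("w2.npz",P=P,im=c["color"],M=M,f=f,c=[c["cx"],c["cy"]])
```

```text
(no output)
```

View pics/w2.png

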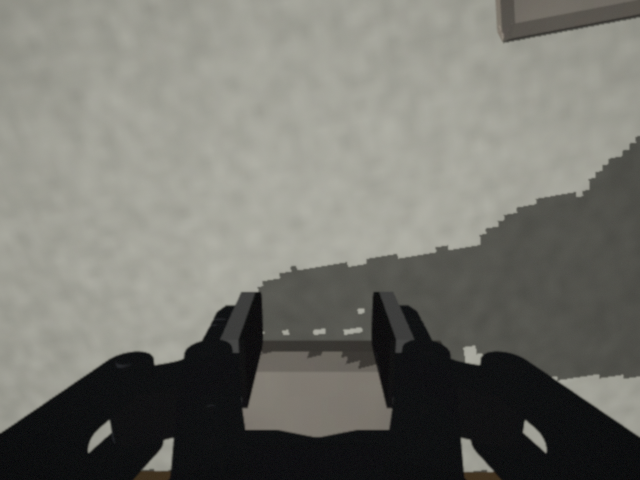

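The stone's near side (row ~343) is now square across both fingertips, with the board edge just ahead at the bottom of the picture.

step_arm --plan '[{"offset": [-0.4,0,0],"rot": [0,0,0],"gripper": 4.0},{"offset": [-0.8,0,0],"rot": [0,0,0],"gripper": 4.0},{"offset": [-1.1,0,0],"rot": [0,0,0],"gripper": 4.0},{"offset": [-1.4,0,0],"rot": [0,0,0],"gripper": 4.0},{"offset": [-1.6,0,0],"rot": [0,0,0],"gripper": 4.0},{"offset": [-1.6,0,0],"rot": [0,0,0],"gripper": 4.0}]'

```text
time_s: 5.5
eef_pos: [447.2, -76.6, 77.9]
ee_rot: [0.0, 0.112, 0.994, -0.0]
force: [-0.5, -1.0, -1.1]
grip_width: 0.47
grip_force: 0.0
```

step_arm --plan '[{"offset": [-0.1,0,0],"rot": [0,0,0],"gripper": 4.0},{"offset": [-0.2,0,0],"rot": [0,0,0],"gripper": 4.0},{"offset": [-0.2,0,0],"rot": [0,0,0],"gripper": 4.0}]'

```text
time_s: 5.8
eef_pos: [448.9, -76.9, 77.9]
ee_rot: [0.0, 0.112, 0.994, -0.0]
force: [-1.1, 0.0, 0.7]
grip_width: 0.466
grip_force: 0.3
```

step_arm --plan '[{"offset": [-0.1,0,0],"rot": [0,0,0],"gripper": 4.0},{"offset": [-0.15,0,0],"rot": [0,0,0],"gripper": 4.0},{"offset": [-0.15,0,0],"rot": [0,0,0],"gripper": 4.0}]'

```text
time_s: 6.1
eef_pos: [450.4, -77.3, 77.9]
ee_rot: [0.0, 0.112, 0.994, -0.0]
force: [-0.5, 0.4, 0.2]
grip_width: 0.469
grip_force: 0.4
```

step_arm --plan '[{"offset": [-0.1,0,0],"rot": [0,0,0],"gripper": 4.0},{"offset": [-0.15,0,0],"rot": [0,0,0],"gripper": 4.0},{"offset": [-0.15,0,0],"rot": [0,0,0],"gripper": 4.0}]'

```text
time_s: 6.4
eef_pos: [451.9, -77.6, 77.9]
ee_rot: [0.0, 0.112, 0.994, -0.0]
force: [-0.7, 1.2, 0.3]
grip_width: 0.467
grip_force: 0.3
```

step_arm --plan '[{"offset": [-0.1,0,0],"rot": [0,0,0],"gripper": 4.0},{"offset": [-0.15,0,0],"rot": [0,0,0],"gripper": 4.0},{"offset": [-0.15,0,0],"rot": [0,0,0],"gripper": 4.0}]'

```text
time_s: 6.7
eef_pos: [453.0, -77.8, 77.8]
ee_rot: [-0.0, 0.112, 0.994, 0.0]
force: [-4.5, 1.2, 2.9]
grip_width: 0.468
grip_force: 2.0
```

step_arm --plan '[{"offset": [-0.1,0,0],"rot": [0,0,0],"gripper": 4.0},{"offset": [-0.15,0,0],"rot": [0,0,0],"gripper": 4.0},{"offset": [-0.15,0,0],"rot": [0,0,0],"gripper": 4.0}]'

```text
time_s: 7.0
eef_pos: [453.4, -77.8, 77.7]
ee_rot: [-0.002, 0.112, 0.994, 0.0]
force: [-10.1, 1.1, 7.5]
grip_width: 0.467
grip_force: 5.3
```

step_arm --plan '[{"offset": [-0.02,0,-0.19],"rot": [0,0,0],"gripper": 4.0},{"offset": [-0.02,0,-0.38],"rot": [0,0,0],"gripper": 4.0},{"offset": [-0.035,0,-0.57],"rot": [0,0,0],"gripper": 4.0},{"offset": [-0.05,0,-0.76],"rot": [0,0,0],"gripper": 4.0},{"offset": [-0.05,0,-0.76],"rot": [0,0,0],"gripper": 4.0}]'

```text
time_s: 7.5
eef_pos: [454.2, -78.0, 85.1]
ee_rot: [-0.002, 0.112, 0.994, 0.0]
force: [-6.3, 1.0, -0.1]
grip_width: 0.47
grip_force: 3.2
```

Run:
```python
from h import *
c,f,M=cam("wrist"); save("pics/w3.png",c["color"])
print(sense()['force'])
```

```text
[-6.33173337 -0.09092386 -0.83080292]
```

View pics/w3.png

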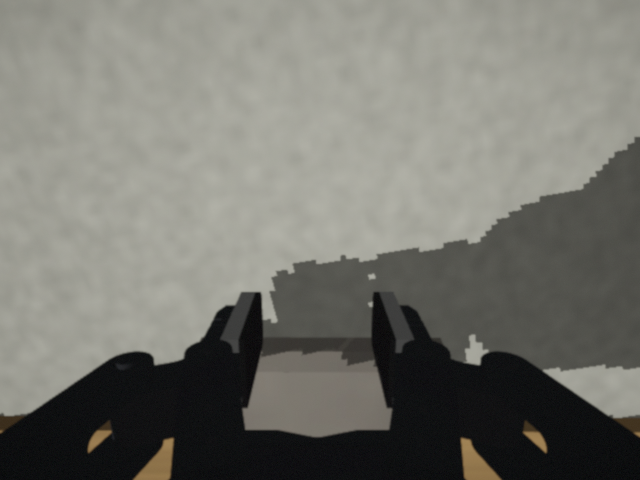

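The stone's near side stays at the same place against the tips (row ~340) while the tool has risen 7 mm, so the stone appears to be tilting with it.

step_arm --plan '[{"offset": [-0.07,0,-0.18],"rot": [0,0,0],"gripper": 4.0},{"offset": [-0.11,0,-0.36],"rot": [0,0,0],"gripper": 4.0},{"offset": [-0.16,0,-0.54],"rot": [0,0,0],"gripper": 4.0},{"offset": [-0.21,0,-0.72],"rot": [0,0,0],"gripper": 4.0},{"offset": [-0.27,0,-0.9],"rot": [0,0,0],"gripper": 4.0},{"offset": [-0.34,0,-1.08],"rot": [0,0,0],"gripper": 4.0},{"offset": [-0.34,0,-1.08],"rot": [0,0,0],"gripper": 4.0}]'

```text
time_s: 8.25
eef_pos: [457.7, -78.8, 96.1]
ee_rot: [-0.001, 0.112, 0.994, 0.0]
force: [-6.4, 2.1, 1.6]
grip_width: 0.468
grip_force: 3.4
```

```bash
cat > tilt.py <<'E'
from h import *
c,f,M=cam("wrist"); P=pts(c,f,M); np.savez("wt.npz",P=P,im=c["color"]); save("pics/wt.png",c["color"])
O=np.array([505.6,-85.3,0]); xb=np.array([.9749,-.2226,0])
for v in range(340,435,10): 
    q=np.median(P[v,285:350],0); print(v,((q-O)@xb).round(1),q[2].round(1),np.median(c["color"][v,285:350],0))
print(sense()['force'])
E
python3 tilt.py
```

```text
340 -38.6 25.9 [59. 56. 52.]
350 -36.7 29.8 [83. 79. 73.]
360 -34.1 31.9 [122. 117. 109.]
370 -30.7 33.1 [122. 117. 109.]
380 -25.5 31.7 [119. 114. 106.]
390 -19.2 28.8 [119. 114. 106.]
400 -12.8 25.9 [118. 113. 105.]
410 -6.0 22.7 [119. 113. 105.]
420 1.6 19.4 [130. 118. 102.]
430 15.2 9.0 [151. 122.  80.]
[-5.59807422  0.57507263  2.75735153]
```

The depth shows the coarse face tilted about 24°, as planned.

step_arm --plan '[{"offset": [-0.08,0,-0.17],"rot": [0,0,0],"gripper": 4.0},{"offset": [-0.16,0,-0.34],"rot": [0,0,0],"gripper": 4.0},{"offset": [-0.25,0,-0.5],"rot": [0,0,0],"gripper": 4.0},{"offset": [-0.34,0,-0.66],"rot": [0,0,0],"gripper": 4.0},{"offset": [-0.45,0,-0.82],"rot": [0,0,0],"gripper": 4.0},{"offset": [-0.56,0,-0.97],"rot": [0,0,0],"gripper": 4.0},{"offset": [-0.56,0,-0.97],"rot": [0,0,0],"gripper": 4.0}]'

```text
time_s: 9.0
eef_pos: [463.8, -80.2, 106.1]
ee_rot: [-0.0, 0.112, 0.994, 0.0]
force: [-5.9, 1.7, 4.8]
grip_width: 0.469
grip_force: 3.3
```

```bash
python3 tilt.py
```

```text
340 -32.6 36.2 [61. 58. 54.]
350 -29.9 39.2 [100.  95.  88.]
360 -26.8 40.6 [126. 120. 112.]
370 -22.9 41.0 [126. 120. 112.]
380 -15.0 35.3 [110. 105.  98.]
390 -4.2 26.5 [110. 105.  97.]
400 13.8 8.9 [152. 124.  81.]
410 19.2 8.8 [151. 123.  81.]
420 24.4 8.8 [147. 119.  78.]
430 30.3 8.8 [145. 118.  76.]
[-4.30211773  1.04995879  2.82440995]
```

step_arm --plan '[{"offset": [-0.14,0,-0.12],"rot": [0,0,0],"gripper": 4.0},{"offset": [-0.27,0,-0.25],"rot": [0,0,0],"gripper": 4.0},{"offset": [-0.4,0,-0.39],"rot": [0,0,0],"gripper": 4.0},{"offset": [-0.535,0,-0.52],"rot": [0,0,0],"gripper": 4.0},{"offset": [-0.67,0,-0.65],"rot": [0,0,0],"gripper": 4.0},{"offset": [-0.8,0,-0.78],"rot": [0,0,0],"gripper": 4.0},{"offset": [-0.8,0,-0.78],"rot": [0,0,0],"gripper": 4.0}]'

```text
time_s: 9.75
eef_pos: [471.7, -82.1, 114.2]
ee_rot: [-0.0, 0.112, 0.994, 0.0]
force: [-6.0, 1.8, 7.4]
grip_width: 0.465
grip_force: 4.8
```

```bash
python3 tilt.py
```

```text
340 -24.5 44.5 [63. 60. 55.]
350 -21.4 46.5 [115. 111. 102.]
360 -17.8 47.3 [126. 120. 112.]
370 -12.9 46.5 [112. 107. 100.]
380 17.0 8.9 [153. 125.  82.]
390 22.5 8.9 [148. 120.  78.]
400 28.0 8.9 [148. 120.  78.]
410 33.6 9.0 [151. 122.  80.]
420 39.4 8.9 [155. 126.  83.]
430 45.2 8.9 [149. 121.  79.]
[-6.71232375  1.53287479  6.49677861]
```

step_arm --plan '[{"offset": [-0.145,0,-0.12],"rot": [0,0,0],"gripper": 4.0},{"offset": [-0.29,0,-0.23],"rot": [0,0,0],"gripper": 4.0},{"offset": [-0.45,0,-0.34],"rot": [0,0,0],"gripper": 4.0},{"offset": [-0.61,0,-0.44],"rot": [0,0,0],"gripper": 4.0},{"offset": [-0.78,0,-0.53],"rot": [0,0,0],"gripper": 4.0},{"offset": [-0.95,0,-0.62],"rot": [0,0,0],"gripper": 4.0},{"offset": [-0.95,0,-0.62],"rot": [0,0,0],"gripper": 4.0}]'

```text
time_s: 10.5
eef_pos: [481.7, -84.4, 120.8]
ee_rot: [0.001, 0.112, 0.994, -0.0]
force: [-3.9, 2.3, 8.1]
grip_width: 0.468
grip_force: 4.2
```

```bash
python3 tilt.py
```

```text
340 -13.7 50.6 [65. 62. 57.]
350 -10.3 51.8 [125. 120. 112.]
360 -5.6 51.0 [122. 116. 108.]
370 26.4 8.9 [154. 126.  82.]
380 32.0 8.9 [154. 126.  83.]
390 37.5 9.0 [148. 121.  79.]
400 43.4 9.0 [156. 127.  83.]
410 49.4 8.9 [154. 126.  82.]
420 55.3 9.0 [156. 127.  83.]
430 61.5 9.0 [160. 131.  86.]
[-4.08615761  1.27744801  7.34721714]
```

View pics/wt.png

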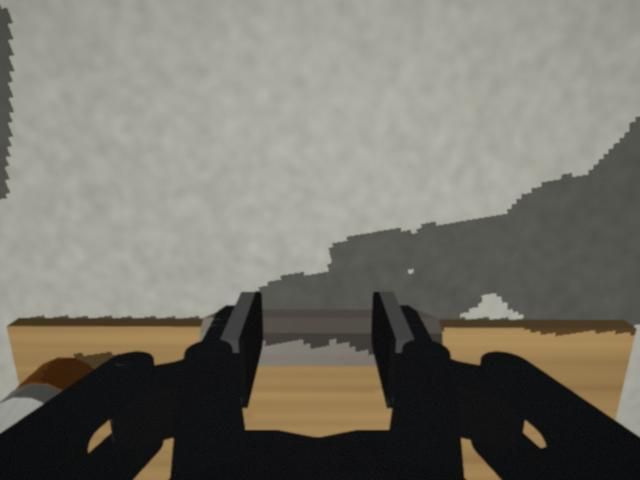

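The stone stands at about 70° with the two tips on its near side: its top edge is at rows 310–363 and the board edge at row ~322. The yaw is straight.

step_arm --plan '[{"offset": [-0.17,0,-0.08],"rot": [0,0,0],"gripper": 4.0},{"offset": [-0.35,0,-0.15],"rot": [0,0,0],"gripper": 4.0},{"offset": [-0.53,0,-0.21],"rot": [0,0,0],"gripper": 4.0},{"offset": [-0.71,0,-0.27],"rot": [0,0,0],"gripper": 4.0},{"offset": [-0.9,0,-0.32],"rot": [0,0,0],"gripper": 4.0},{"offset": [-1.09,0,-0.36],"rot": [0,0,0],"gripper": 4.0},{"offset": [-1.28,0,-0.39],"rot": [0,0,0],"gripper": 4.0},{"offset": [-1.47,0,-0.4],"rot": [0,0,0],"gripper": 4.0},{"offset": [-1.47,0,-0.4],"rot": [0,0,0],"gripper": 4.0}]'

```text
time_s: 11.45
eef_pos: [496.5, -87.8, 124.9]
ee_rot: [0.002, 0.112, 0.994, -0.0]
force: [-1.1, 1.4, 7.9]
grip_width: 0.47
grip_force: 3.5
```

```bash
python3 tilt.py
```

```text
340 2.1 53.8 [102.  97.  91.]
350 6.4 54.1 [132. 126. 118.]
360 38.7 8.8 [159. 130.  86.]
370 44.3 9.1 [158. 130.  85.]
380 50.3 9.0 [161. 131.  86.]
390 56.5 9.0 [160. 130.  86.]
400 62.1 8.9 [165. 135.  89.]
410 68.2 8.9 [166. 135.  90.]
420 74.4 8.9 [161. 131.  87.]
430 80.6 9.0 [153. 125.  82.]
[-0.28870478  1.35362665  7.35460725]
```

The stone now stands upright with its top at z = 54, so I'll tip it over forward.

step_arm --plan '[{"offset": [-0.2,0,-0.01],"rot": [0,0,0],"gripper": 4.0},{"offset": [-0.4,0,-0.03],"rot": [0,0,0],"gripper": 4.0},{"offset": [-0.6,0,-0.05],"rot": [0,0,0],"gripper": 4.0},{"offset": [-0.8,0,-0.06],"rot": [0,0,0],"gripper": 4.0},{"offset": [-0.8,0,-0.06],"rot": [0,0,0],"gripper": 4.0}]'

```text
time_s: 12.0
eef_pos: [504.3, -89.6, 125.4]
ee_rot: [0.002, 0.112, 0.994, -0.0]
force: [-0.1, 0.4, 7.1]
grip_width: 0.463
grip_force: 3.5
```

```bash
python3 tilt.py
```

```text
340 10.3 54.0 [117. 111. 103.]
350 15.1 52.9 [126. 116. 103.]
360 47.0 9.0 [159. 130.  86.]
370 52.6 8.8 [168. 138.  92.]
380 58.7 8.9 [162. 133.  88.]
390 64.7 8.9 [168. 138.  92.]
400 70.5 8.9 [167. 138.  92.]
410 76.4 8.9 [160. 131.  86.]
420 82.8 8.8 [165. 135.  90.]
430 89.1 8.9 [168. 138.  92.]
[0.27423467 1.67354349 7.36087537]
```

Tilting past vertical with no slip, so I'll keep going.

step_arm --plan '[{"offset": [-0.2,0,0.01],"rot": [0,0,0],"gripper": 4.0},{"offset": [-0.4,0,0.03],"rot": [0,0,0],"gripper": 4.0},{"offset": [-0.6,0,0.06],"rot": [0,0,0],"gripper": 4.0},{"offset": [-0.8,0,0.1],"rot": [0,0,0],"gripper": 4.0},{"offset": [-1.0,0,0.15],"rot": [0,0,0],"gripper": 4.0},{"offset": [-1.0,0,0.15],"rot": [0,0,0],"gripper": 4.0}]'

```text
time_s: 12.65
eef_pos: [514.3, -92.0, 124.1]
ee_rot: [0.002, 0.112, 0.994, -0.0]
force: [2.2, 1.3, 6.2]
grip_width: 0.47
grip_force: 3.3
```

```bash
python3 tilt.py
```

```text
340 21.5 51.8 [124. 119. 111.]
350 51.2 9.0 [167. 138.  91.]
360 56.5 8.9 [163. 134.  88.]
370 62.4 8.9 [169. 140.  93.]
380 68.2 9.1 [170. 140.  93.]
390 73.7 9.0 [166. 137.  90.]
400 80.0 8.9 [158. 130.  85.]
410 86.0 9.0 [168. 138.  91.]
420 91.7 9.0 [170. 140.  93.]
430 98.1 8.9 [163. 134.  88.]
[2.50970628 1.11965554 6.68893976]
```

View pics/wt.png

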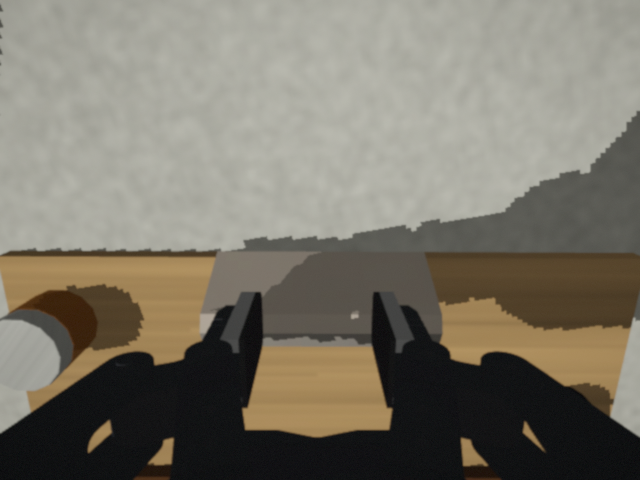

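The stone leans forward past vertical, with its pale fine face (rows 252–335) turned toward the camera. I'll let it down along the arc and then lift clear.

step_arm --plan '[{"offset": [-0.4,0,0.1],"rot": [0,0,0],"gripper": 4.0},{"offset": [-0.8,0,0.25],"rot": [0,0,0],"gripper": 4.0},{"offset": [-1.2,0,0.43],"rot": [0,0,0],"gripper": 4.0},{"offset": [-1.6,0,0.65],"rot": [0,0,0],"gripper": 4.0},{"offset": [-2.0,0,0.9],"rot": [0,0,0],"gripper": 4.0},{"offset": [-2.4,0,1.25],"rot": [0,0,0],"gripper": 4.0},{"offset": [-2.4,0,0],"rot": [0,0,0],"gripper": 4.0},{"offset": [-1.0,0,-2.0],"rot": [0,0,0],"gripper": 4.0},{"offset": [3.0,0,-4.0],"rot": [0,0,0],"gripper": 4.0},{"offset": [7.0,0,-6.0],"rot": [0,0,0],"gripper": 4.0},{"offset": [7.0,0,-6.0],"rot": [0,0,0],"gripper": 4.0},{"offset": [7.0,0,-6.0],"rot": [0,0,0],"gripper": 4.0}]'

```text
time_s: 13.9
eef_pos: [444.7, -76.0, 184.3]
ee_rot: [0.001, 0.112, 0.994, -0.0]
force: [0.7, -0.3, -0.1]
grip_width: 0.469
grip_force: 0.0
```

Run:
```python
from h import *
c,f,M=cam("wrist"); save("pics/w5.png",c["color"]); P=pts(c,f,M); np.savez("w5.npz",P=P,im=c["color"],M=M,f=f,c=[c["cx"],c["cy"]])
```

```text
(no output)
```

View pics/w5.png

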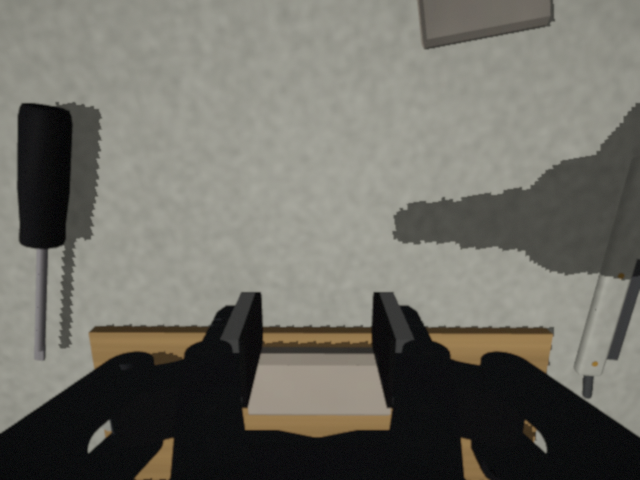

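The stone has flipped onto the board, fine side up, at rows 350–414, and is parallel to the board's edge.

Run:
```python
from h import *
D=np.load("w5.npz"); P=D["P"]; O=np.array([505.6,-85.3,0]); xb=np.array([.9749,-.2226,0])
for v in list(range(342,362,3))+list(range(404,420,3)):
  print(v,*[(((P[v,u]-O)@xb).round(1),P[v,u,2].round(1)) for u in (275,320,360)])
```

```text
342 (np.float64(9.0), np.float64(9.5)) (np.float64(9.7), np.float64(8.3)) (np.float64(9.2), np.float64(9.2))
345 (np.float64(11.0), np.float64(9.8)) (np.float64(11.5), np.float64(9.0)) (np.float64(11.6), np.float64(8.8))
348 (np.float64(9.6), np.float64(16.0)) (np.float64(9.8), np.float64(15.7)) (np.float64(10.1), np.float64(15.1))
351 (np.float64(9.7), np.float64(19.4)) (np.float64(10.4), np.float64(18.1)) (np.float64(9.5), np.float64(19.7))
354 (np.float64(10.0), np.float64(22.4)) (np.float64(10.2), np.float64(21.9)) (np.float64(9.9), np.float64(22.5))
357 (np.float64(11.1), np.float64(24.1)) (np.float64(10.8), np.float64(24.5)) (np.float64(11.3), np.float64(23.7))
360 (np.float64(13.2), np.float64(24.0)) (np.float64(12.8), np.float64(24.6)) (np.float64(12.4), np.float64(25.3))
404 (np.float64(43.1), np.float64(26.5)) (np.float64(42.6), np.float64(27.2)) (np.float64(42.6), np.float64(27.0))
407 (np.float64(45.9), np.float64(25.8)) (np.float64(45.0), np.float64(26.9)) (np.float64(45.3), np.float64(26.4))
410 (np.float64(47.5), np.float64(26.6)) (np.float64(46.8), np.float64(27.4)) (np.float64(47.3), np.float64(26.8))
413 (np.float64(49.3), np.float64(27.2)) (np.float64(48.3), np.float64(28.4)) (np.float64(49.6), np.float64(26.7))
416 (np.float64(66.4), np.float64(8.6)) (np.float64(65.0), np.float64(10.3)) (np.float64(65.9), np.float64(9.2))
419 (np.float64(68.4), np.float64(9.2)) (np.float64(68.9), np.float64(8.6)) (np.float64(68.9), np.float64(8.5))
```

step_arm --plan '[{"offset": [-1.5,0,3.0],"rot": [0,0,0],"gripper": 4.0},{"offset": [-3.0,0,6.0],"rot": [0,0,0],"gripper": 4.0},{"offset": [-4.2,0,8.5],"rot": [0,0,0],"gripper": 4.0},{"offset": [-4.5,0,9.6],"rot": [0,0,0],"gripper": 4.0},{"offset": [-4.5,0,9.9],"rot": [0,0,0],"gripper": 4.0},{"offset": [-4.5,0,9.9],"rot": [0,0,0],"gripper": 4.0}]'

```text
time_s: 14.55
eef_pos: [488.5, -86.0, 84.2]
ee_rot: [-0.0, 0.112, 0.994, 0.0]
force: [-0.9, 0.4, 0.2]
grip_width: 0.47
grip_force: 0.0
```

step_arm --plan '[{"offset": [-0.5,0,0],"rot": [0,0,0],"gripper": 4.0},{"offset": [-1.0,0,0],"rot": [0,0,0],"gripper": 4.0},{"offset": [-1.5,0,0],"rot": [0,0,0],"gripper": 4.0},{"offset": [-2.0,0,0],"rot": [0,0,0],"gripper": 4.0},{"offset": [-2.5,0,0],"rot": [0,0,0],"gripper": 4.0},{"offset": [-3.0,0,0],"rot": [0,0,0],"gripper": 4.0},{"offset": [-3.5,0,0],"rot": [0,0,0],"gripper": 4.0},{"offset": [-4.0,0,0],"rot": [0,0,0],"gripper": 4.0},{"offset": [-4.4,0,0],"rot": [0,0,0],"gripper": 4.0},{"offset": [-4.4,0,0],"rot": [0,0,0],"gripper": 4.0}]'

```text
time_s: 15.55
eef_pos: [532.0, -96.0, 84.1]
ee_rot: [0.0, 0.112, 0.994, -0.0]
force: [0.1, -0.6, 0.5]
grip_width: 0.47
grip_force: 0.0
```

step_arm --plan '[{"offset": [-0.5,0,0],"rot": [0,0,0],"gripper": 4.0},{"offset": [-1.0,0,0],"rot": [0,0,0],"gripper": 4.0},{"offset": [-1.5,0,0],"rot": [0,0,0],"gripper": 4.0},{"offset": [-2.0,0,0],"rot": [0,0,0],"gripper": 4.0},{"offset": [-2.4,0,0],"rot": [0,0,0],"gripper": 4.0},{"offset": [-2.8,0,0],"rot": [0,0,0],"gripper": 4.0},{"offset": [-3.1,0,0],"rot": [0,0,0],"gripper": 4.0},{"offset": [-3.3,0,0],"rot": [0,0,0],"gripper": 4.0},{"offset": [-3.3,0,0],"rot": [0,0,0],"gripper": 4.0}]'

```text
time_s: 16.45
eef_pos: [563.9, -103.2, 84.2]
ee_rot: [0.0, 0.112, 0.994, -0.0]
force: [-0.0, 0.7, -0.2]
grip_width: 0.468
grip_force: 0.0
```

step_arm --plan '[{"offset": [-0.1,0,0],"rot": [0,0,0],"gripper": 4.0},{"offset": [-0.2,0,0],"rot": [0,0,0],"gripper": 4.0},{"offset": [-0.2,0,0],"rot": [0,0,0],"gripper": 4.0}]'

```text
time_s: 16.75
eef_pos: [565.6, -103.6, 84.1]
ee_rot: [0.0, 0.112, 0.994, -0.0]
force: [-0.9, -0.1, 1.0]
grip_width: 0.47
grip_force: 0.3
```

step_arm --plan '[{"offset": [-0.1,0,0],"rot": [0,0,0],"gripper": 4.0},{"offset": [-0.15,0,0],"rot": [0,0,0],"gripper": 4.0},{"offset": [-0.15,0,0],"rot": [0,0,0],"gripper": 4.0}]'

```text
time_s: 17.05
eef_pos: [567.1, -103.9, 84.1]
ee_rot: [0.0, 0.112, 0.994, -0.0]
force: [-1.5, -0.2, 1.6]
grip_width: 0.467
grip_force: 0.4
```

step_arm --plan '[{"offset": [-0.1,0,0],"rot": [0,0,0],"gripper": 4.0},{"offset": [-0.15,0,0],"rot": [0,0,0],"gripper": 4.0},{"offset": [-0.15,0,0],"rot": [0,0,0],"gripper": 4.0}]'

```text
time_s: 17.35
eef_pos: [568.1, -104.1, 84.0]
ee_rot: [-0.001, 0.112, 0.994, 0.0]
force: [-5.1, 1.3, 2.5]
grip_width: 0.468
grip_force: 2.5
```

step_arm --plan '[{"offset": [-0.1,0,0],"rot": [0,0,0],"gripper": 4.0},{"offset": [-0.15,0,0],"rot": [0,0,0],"gripper": 4.0},{"offset": [-0.15,0,0],"rot": [0,0,0],"gripper": 4.0}]'

```text
time_s: 17.65
eef_pos: [568.4, -104.1, 84.0]
ee_rot: [-0.003, 0.112, 0.994, 0.0]
force: [-13.4, 1.8, 9.0]
grip_width: 0.472
grip_force: 6.4
```

step_arm --plan '[{"offset": [-0.1,0,0],"rot": [0,0,0],"gripper": 4.0},{"offset": [-0.1,0,0],"rot": [0,0,0],"gripper": 4.0}]'

```text
time_s: 17.85
eef_pos: [568.7, -104.2, 83.9]
ee_rot: [-0.004, 0.112, 0.994, 0.001]
force: [-18.6, 2.6, 12.8]
grip_width: 0.47
grip_force: 9.0
```

Firmly seated at 19 N. Backing off straight, then lifting and looking.

step_arm --plan '[{"offset": [0.3,0,0],"rot": [0,0,0],"gripper": 4.0},{"offset": [1.0,0,0],"rot": [0,0,0],"gripper": 4.0},{"offset": [3.0,0,-1],"rot": [0,0,0],"gripper": 4.0},{"offset": [5.0,0,-4],"rot": [0,0,0],"gripper": 4.0},{"offset": [7.0,0,-8],"rot": [0,0,0],"gripper": 4.0},{"offset": [8.0,0,-12],"rot": [0,0,0],"gripper": 4.0},{"offset": [8.0,0,-14],"rot": [0,0,0],"gripper": 4.0},{"offset": [8.0,0,-14],"rot": [0,0,0],"gripper": 4.0},{"offset": [8.0,0,-14],"rot": [0,0,0],"gripper": 4.0}]'

```text
time_s: 18.75
eef_pos: [492.8, -87.0, 223.7]
ee_rot: [0.0, 0.112, 0.994, -0.0]
force: [-0.7, 0.4, -0.1]
grip_width: 0.472
grip_force: 0.0
```

Run:
```python
from h import *
c,f,M=cam("scene"); im=c["color"]; save("pics/s6.png",cv2.resize(im[200:340,200:440],None,fx=3.3,fy=3.3,interpolation=cv2.INTER_CUBIC))
c,f,M=cam("wrist"); save("pics/w6.png",c["color"]); P=pts(c,f,M)
O=np.array([505.6,-85.3,0]); xb=np.array([.9749,-.2226,0])
for v in range(380,475,5): print(v,*[(float(((P[v,u]-O)@xb).round(1)),float(P[v,u,2].round(1))) for u in (270,300,350,370)])
```

```text
380 (99.6, 27.7) (100.6, 26.2) (100.0, 27.2) (100.3, 26.7)
385 (104.0, 27.3) (103.5, 28.1) (104.7, 26.4) (103.8, 27.6)
390 (108.7, 26.7) (107.8, 27.9) (108.7, 26.6) (109.2, 25.9)
395 (112.6, 27.1) (113.4, 26.0) (113.7, 25.6) (112.7, 27.0)
400 (119.0, 24.2) (-81.3, 293.0) (119.5, 23.5) (119.2, 23.9)
405 (128.5, 17.4) (128.0, 18.0) (128.9, 16.9) (129.1, 16.6)
410 (146.4, 0.1) (146.3, 0.2) (147.3, -1.0) (146.0, 0.6)
415 (151.8, -0.6) (151.0, 0.5) (151.3, 0.0) (151.2, 0.1)
420 (155.4, 0.9) (155.7, 0.5) (156.2, -0.1) (156.4, -0.3)
425 (161.2, -0.3) (161.5, -0.6) (160.8, 0.3) (160.5, 0.6)
430 (-21.9, 222.7) (166.1, -0.2) (166.6, -0.9) (-21.6, 222.3)
435 (-22.1, 224.2) (-21.9, 224.0) (-21.6, 223.7) (-22.3, 224.5)
440 (-22.7, 226.3) (-21.6, 225.0) (-22.2, 225.7) (-22.5, 226.0)
445 (-22.1, 226.9) (-22.6, 227.5) (-23.1, 228.0) (-22.7, 227.5)
450 (-23.9, 230.1) (-23.2, 229.4) (-22.8, 228.9) (-23.2, 229.3)
455 (-23.5, 230.9) (-23.0, 230.3) (-22.6, 229.9) (-22.2, 229.5)
460 (-22.7, 231.1) (-23.6, 232.1) (-23.3, 231.8) (-24.2, 232.7)
465 (-23.3, 233.0) (-23.1, 232.7) (-22.8, 232.4) (-23.4, 233.0)
470 (-23.2, 233.9) (-23.0, 233.7) (-23.8, 234.5) (-23.8, 234.5)
```

View pics/s6.png

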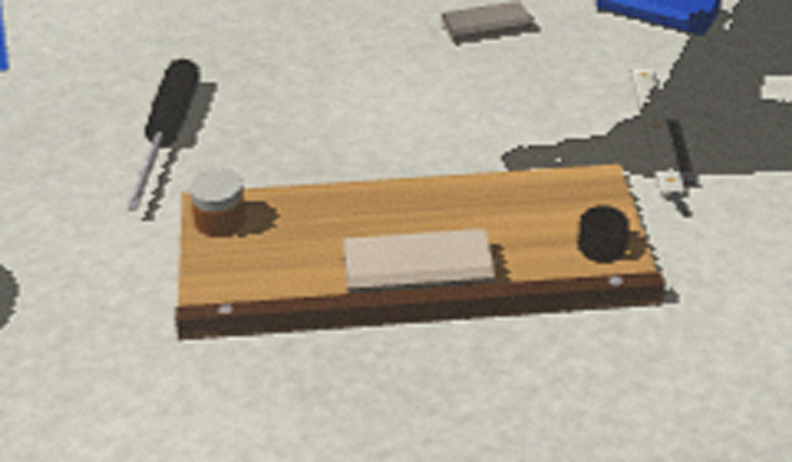

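The stone sits fine side up at (345–493, 232–290), flush along the strip. The jar, loupe, razor and screwdriver are where they were.

```bash
python3 -c "
from rig import *
print(finish_job())"
```

```text
the job is handed in; nothing more can be done
None
```

The stone was flipped over the board's near edge and now lies fine side up, flush along the stop strip. The gripper is clear, nothing else looked moved in the last picture, and the job was handed in at about 19 s.

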